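# Swing the drying nozzle over the slide dish and open the gas

## Task

Dry the microscope slide: with a fingertip, gently push the swinging nozzle arm round until its nozzle points down over the middle of the wide shallow dish holding the slide. Only then gently push the lever on the gas turret round as far as it goes, so that it lies in line above the turret's outlet. Grip nothing, and leave the dish, the other vessels and the things around where they stand.

Things in the scene. Friction and masses are not known exactly. Their poses are not given: they have to be found in the camera images.
- swing_pivot (a point): the vertical axis of the drying station's swinging arm, at the height of the arm's centre line (150 mm above the bench). The station is fixed: a round grey foot 100 across and 14 tall, with a steel post 22 across and an aluminium hub 36 across on top (hub 138 to 162 above the bench; nothing of the station is higher). Axes are the station's: z up
- air_arm (a joint): swinging arm's angle, rad, -1.5 to 1.5, growing anticlockwise from above; at 0 the arm points along the station's -x. Level square-edged dark steel bar 12 wide, 14 tall (143 to 157 above the bench), reaching 166 from the pivot axis. Stiff: about 0.25 N m (2 N pushing at 120 from the pivot); stays where it is left
- nozzle (a point): centre of the nozzle's mouth, the lower end of the steel tube (20 across at the mouth) hanging from the outer end of the arm: 160 from the pivot axis, 105 above the bench. It moves with the arm
- dish: the target: shallow round glass dish, 90 across, 16 tall, with a white microscope slide flat in it; loose, 0.12 kg. Origin: centre of its underside. It stands in one of three places under the nozzle's circle (its middle within about 10 of the circle), the beaker and the pot in the other two
- beaker: tall open glass beaker, 60 across, 75 tall, loose; origin: centre of its underside; not to be moved
- pot: low open steel pot without handles, 60 across, 42 tall, loose; origin: centre of its underside; not to be moved
- lever_pivot (a point): the vertical axis of the gas lever, at the height of the lever's centre line (115 above the bench), on top of the fixed gas turret: a grey pillar 38 across on a steel flange 66 across. The turret's brass outlet nose sticks out level, 75 above the bench, to 80 from the pivot axis. Axes are the turret's: z up, -x along the outlet nose
- gas_lever (a joint): lever's angle, rad, growing anticlockwise from above: 0 closed (along the turret's +y, square to the outlet nose), 1.571 fully open at its stop (above the nose, along the turret's -x); starts at 0 to 0.2. Black level bar 12 wide, 12 tall (109 to 121 above the bench), reaching 80 from its axis, hub 26 across. Takes 0.12 N m (2 N at 60); stays where left
- lever_end (a point): the centre of the lever's outer end, 80 from its axis, 115 above the bench. It moves with the lever
- weight: bystander: stepped round steel weight, 72 across, 36 tall; origin: centre of its underside
- tape: bystander: grey roll of tape lying flat, 80 across, 36 tall; origin: centre of its underside
- reagent: bystander: amber reagent bottle, 42 across, 85 tall; origin: centre of its underside
- slide_box: bystander: cardboard slide box 34 x 82 x 30 tall; origin: centre of its underside
Mind the look-alikes: they are no part of the job. Leave any orange look-alike of the part that bears lever_pivot alone.

How it is judged:
On the way, in this order (a step that is already met when the one before it is completed fails the run):
1. the nozzle arm rests with its nozzle over the middle of the dish, the gas still closed (horizontal distance between nozzle and dish below 0.018 m and velocity of joint air_arm between -0.05 and 0.05 rad/s and value of joint gas_lever below 0.4 rad), for 0.3 s.
2. the gas lever has been pushed to its stop (horizontal distance between nozzle and dish below 0.018 m and value of joint gas_lever above 1.42 rad), for 0.2 s.
At the end, for the whole second after the job is handed in: the nozzle's mouth is within 18 mm (horizontally) of the dish's centre and at rest, the gas lever is beyond 1.42 rad (its stop is at 1.571), and dish, beaker, pot and the listed bystanders are within 12 mm of where they stood (all of step 2 and velocity of joint air_arm between -0.05 and 0.05 rad/s and distance of each of dish, beaker, pot, weight, tape, reagent, slide_box from where it was at the start of the episode below 0.012 m); the robot touches nothing.
It fails at once if the gas is opened (lever beyond 0.5 rad) while the nozzle is more than 20 mm from over the dish's centre (value of joint gas_lever above 0.5 rad and horizontal distance between nozzle and dish above 0.02 m).
It fails at once if the dish, another vessel or a listed bystander is moved, lifted or carried more than 12 mm (distance of any of dish, beaker, pot, weight, tape, reagent, slide_box from where it was at the start of the episode above 0.012 m).
It fails at once if the nozzle arm is gripped or hit instead of gently pushed (finger force above 30 N) (contact force between the fingers and air_arm above 30 N).
It fails at once if the gas lever is gripped or rammed instead of gently pushed (finger force above 40 N) (contact force between the fingers and gas_lever above 40 N).
It also fails if it takes over 54 s, if anything falls off the work surface, if the arm or the gripper's body presses on something with over 40 N, if the wrist force passes 120 N, or if a joint passes its speed limit or range.

## Robot

A 7-joint arm with a two-finger parallel gripper is mounted at the origin on the work surface. World frame = base frame: x ahead of the robot, y to its left, z up, the work surface at z = 0. Lengths are in m, angles in rad, forces in N, time in s.
With the tool pointing down it reaches from about 0.425 to 0.875 m from the base axis. Payload 4.7 kg.
Tool frame: the origin (TCP) lies between the finger pads; the fingertips stand 19 mm ahead of it and the grasp point (between the pads) is the TCP (ctrl.tip_extent is the distance from the TCP to the fingertips, in m); z points along the fingers, y is the line along which they close (so a half turn about z gives the same grasp; the last joint's range is limited). The gripper opens to 87 mm and grips with 3 to 60 N. Pads are 19 mm wide; open, the fingers measure 117 mm over their backs; the gripper's body (75 mm by 190 mm) begins 51 mm behind the grasp point.
Start: joints at [-1.177, 0.321, -0.07, 1.45, 0.023, 1.371, -0.057], TCP at [0.241, 0.604, 0.242] pointing down, gripper open.
Joint ranges: [-2.86, 2.86], [-0.3, 2.09], [-1.38, 1.24], [0.06, 2.45], [-1.56, 4.7], [0.09, 2.05], [-2.69, 2.69]. Speed limits (rad/s): [2.57, 2.57, 3.14, 3.14, 3.14, 3.14, 3.14].

## Interface

Orientations are given as a rotation vector (axis times angle).
In Python, from bench import ctrl gives the robot as it stands.
- The arm moves only by the shell command python3 -m crank 'ROWS' [OPENING] [FORCE]. ROWS is JSON, a list of rows, each an object of numbers: "tx", "ty", "tz": the shift along the tool's x, y, z in mm; "turn": the turn about the tool's z in units of 5 degrees (1.0 is 5 degrees). In form: [{"tx": .., "ty": .., "tz": .., "turn": ..}, ...]. A call has 1 to 5 rows; each row is the pose to reach, as a shift and turn from the pose commanded when the call began, along the tool's axes at that moment; what a row does not reach only later rows make up. A row lasts 1/8 s, in which the tool goes at most 62.5 mm and 10.7 degrees, less where a joint would pass 70% of its speed; a pose out of reach is approached as far as the arm can. A call with a gripper value outside its range is refused whole. OPENING is the finger opening in mm, from 0 to 87, set as the call begins (- or left out, the last holds). The fingers move at their own pace and stop on an object; FORCE is the grip in N (left out, the last holds). Time passes only in rows, so rows that repeat a pose let the fingers close. It gives the time, the measured TCP pose, the force, the opening and the grip force at its end, in the units of the state.
- ctrl.get_state(): the state, without advancing time (a new reading comes with each control period).
- ctrl.get_image(name): name is "side" or "top" or "wrist"; returns (picture, depth): 400x640x3 uint8, red, green, blue; 400x640 float32, m along the optical axis (not along the pixel's ray), 0 where there is no reading.
- ctrl.camera_model(name): a dict with "intrinsics" (3x3 intrinsics, pixels), "dist_coeffs" ([k1, k2, p1, p2, k3] as OpenCV has them; the pictures are not rectified), "origin" and "orientation" of the camera in the world. Camera axes: x right, y down, z forward; pixel columns grow to the right and rows downward; lengths in m; the calibration is good to about 2 mm. A picture is of the moment at which its call begins: read the wrist's pose just before it. camera_model takes no time and is no camera call; for the wrist camera it gives the pose at the moment of the call.
- ctrl.close_job(): hands the job in; it is judged then, once.
Trained networks look in the newest picture that a camera, given by its name, has taken for a name from the list of things; names that differ only in an ending like _2 or _b are one class to them, and where a whole thing is asked for, a point or a joint stands for the part that bears it (a point fixed in the world has none). Each returns a list of dicts, best first, with "confidence" (0 to 1); they miss things now and then, are a little off and sometimes report something else, mostly with a low value. They report only what shows in the picture. A call takes as long as a camera call. They do not tell look-alikes from the thing itself.
- ctrl.recognise(camera, query): "xyz" ([x, y, z] in m, in world coordinates, good to about 4 mm: the middle of the surface that is visible of it).
- ctrl.mark_of(camera, query): "xyz" ([x, y, z] in m, in world coordinates, good to about 4 mm: a listed point, or the origin of a listed thing).
The state is a dict: "time": time; "joint_positions": joint angles; "qd": joint speeds; "joint_torque": joint torques, N m; "position": TCP position; "tool_rot": TCP orientation; "ft_force": force on the tool from outside, world axes, zero at the start; "torque": the same for the moment, N m; "grip_width": opening from 0.0 (shut) to 1.0 (fully open); "grip_force": force on a finger pad.
Only numpy, scipy, OpenCV 4.12 (cv2) and the standard library are available. Lean on these libraries where they do the work, as an engineer would, in place of code of your own. Each camera call takes 0.05 s, during which the arm holds its last target. There are 200 camera calls.

## Working session

There is one attempt and no reset: what is moved stays moved. The work goes in short steps, Python scripts to look and compute and a shell command to move; the robot and the scene stay as the last step left them, time stands still between calls to the robot, and variables do not carry over. Pictures are saved under pics/ and viewed, at most 10 in all, crops included, and the job is handed in when it is done.

```bash
mkdir -p pics; cat > h.py <<'E'
from bench import ctrl
import numpy as np, cv2
def snap(cam,fn):
    im,d=ctrl.get_image(cam); cv2.imwrite('pics/'+fn,im[:,:,::-1]); np.save('pics/'+fn+'.npy',d); return im,d
def ask(cam,qs,f='mark_of'):
    for q in qs:
        for r in getattr(ctrl,f)(cam,q)[:3]: print(cam,f,q,np.round(r['xyz'],4),round(r['confidence'],2))
E
python3 - <<'E'
from h import *
for c in('top','side'):
    snap(c,c+'1.png')
    ask(c,['swing_pivot','nozzle','dish','beaker','pot','lever_pivot','lever_end','reagent','weight','tape','slide_box'])
s=ctrl.get_state();print(s['time'],s['position'],s['tool_rot'],s['grip_width'])
for c in('top','side'): m=ctrl.camera_model(c);print(m)
E
```

```text
top mark_of swing_pivot [0.6312 0.1125 0.1489] 0.69
top mark_of nozzle [0.5216 0.222  0.1052] 0.98
top mark_of nozzle [ 0.7045 -0.2826 -0.0008] 0.54
top mark_of dish [ 0.4897  0.1496 -0.0023] 0.78
top mark_of dish [ 7.193e-01 -1.684e-01  2.000e-04] 0.56
top mark_of beaker [0.4913 0.0271 0.0008] 0.73
top mark_of pot [ 5.786e-01  2.633e-01 -2.000e-04] 0.98
top mark_of lever_pivot [ 0.5472 -0.1796  0.1193] 0.94
top mark_of lever_pivot [ 0.5585 -0.3369  0.1148] 0.71
top mark_of lever_end [ 0.5645 -0.2578  0.1197] 0.59
top mark_of lever_end [ 0.5564 -0.0996  0.1163] 0.52
top mark_of reagent [ 0.706  -0.283  -0.0034] 0.63
top mark_of weight [ 0.356  -0.165   0.0015] 0.91
top mark_of tape [ 7.218e-01 -1.635e-01 -1.000e-04] 0.69
top mark_of tape [0.4921 0.0245 0.0043] 0.29
top mark_of slide_box [0.3275 0.2648 0.0017] 0.8
top mark_of slide_box [ 0.5565 -0.3381  0.1154] 0.55
side mark_of swing_pivot [0.6354 0.1104 0.148 ] 0.71
side mark_of nozzle [0.5204 0.2251 0.105 ] 0.67
side mark_of nozzle [0.632  0.1123 0.1519] 0.35
side mark_of dish [ 0.4881  0.1507 -0.0024] 0.6
side mark_of dish [ 0.566
[... 781 characters left out ...]
],
       [  0.        , 440.00856023, 204.4679684 ],
       [  0.        ,   0.        ,   1.        ]]), 'dist_coeffs': array([-0.12246937,  0.        ,  0.        ,  0.        ,  0.        ]), 'origin': array([3.29782852e-01, 3.83678864e-04, 1.11551755e+00]), 'orientation': array([-1.95236406,  2.26791046, -0.24231857])}
{'intrinsics': array([[362.05683217,   0.        , 322.4408116 ],
       [  0.        , 362.05683217, 199.81243176],
       [  0.        ,   0.        ,   1.        ]]), 'dist_coeffs': array([0.00355969, 0.        , 0.        , 0.        , 0.        ]), 'origin': array([ 0.38040544, -0.6487684 ,  0.65169217]), 'orientation': array([-2.24812741,  0.27287292, -0.10920266])}
```

View pics/top1.png

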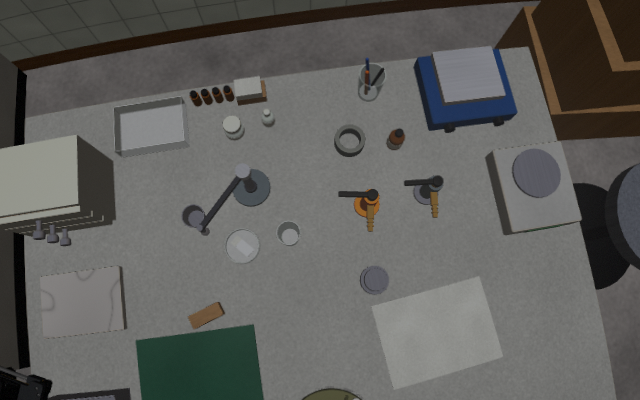

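View pics/side1.png

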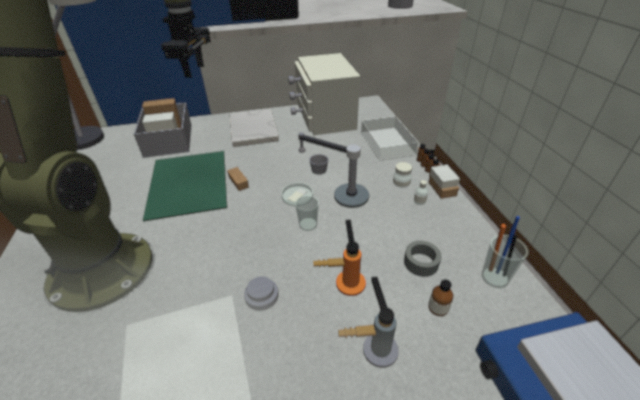

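The top picture shows the station hub at (243,171), with the arm reaching to the nozzle at (200,228). The dish is at (243,246), the beaker at (288,233) and the pot at (193,216). The grey (true) turret is at (430,190), and the orange look-alike is at (367,200). The side view agrees: the grey turret is at about (383,330) and the orange one at (351,265). The arm needs about +30° anticlockwise, pushed from the pot side.

```bash
cat >> h.py <<'E'
from scipy.spatial.transform import Rotation as R
def u(d): d=np.radians(d); return np.array([np.cos(d),np.sin(d)])
def go(pts):  # pts: list of (x,y,ztip,a or None) ; shifts in tool axes from current pose
    s=ctrl.get_state(); M=R.from_rotvec(s['tool_rot']).as_matrix(); a0=np.degrees(np.arctan2(M[1,0],M[0,0]))
    print('t',s['time'],'pos',np.round(s['position'],4),'a',round(a0,1),'F',np.round(s['ft_force'],1))
    for x,y,z,a in pts:
        d=M.T@(np.array([x,y,z+ctrl.tip_extent])-s['position'])*1000
        print(np.round(d,1),'turn',0 if a is None else round(-((a-a0+180)%360-180)/5,2))
E
python3 - <<'E'
from h import *
sp=np.array([.633,.1115])
for th,off in((135,45),(135,45)):
    p=sp+.115*u(th)+off/1000*u(th-90)
go([(*p,.215,None),(*p,.137,None)])
E
```

```text
t 1.2 pos [0.241  0.6037 0.2416] a 158.2 F [-0.3 -0.5  0.2]
[-458.6 -225.1    7.6] turn 0
[-458.6 -225.1   85.6] turn 0
```

```bash
python3 -m crank '[{"tx":-50,"ty":-25,"tz":0,"turn":0},{"tx":-100,"ty":-50,"tz":0,"turn":0},{"tx":-150,"ty":-75,"tz":0,"turn":0},{"tx":-200,"ty":-100,"tz":0,"turn":0},{"tx":-250,"ty":-125,"tz":0,"turn":0}]' 0 10
python3 -m crank '[{"tx":-50,"ty":-24,"tz":0,"turn":0},{"tx":-100,"ty":-48,"tz":2,"turn":0},{"tx":-150,"ty":-72,"tz":4,"turn":0},{"tx":-190,"ty":-92,"tz":6,"turn":0},{"tx":-208,"ty":-100,"tz":7,"turn":0}]'
python3 -m crank '[{"tx":0,"ty":0,"tz":0,"turn":0},{"tx":0,"ty":0,"tz":0,"turn":0},{"tx":0,"ty":0,"tz":0,"turn":0}]'
python3 - <<'E'
from h import *
sp=np.array([.633,.1115])
p=sp+.115*u(135)+.045*u(45)
go([(*p,.215,None),(*p,.137,None)])
snap('side','side2.png'); snap('wrist','wrist2.png')
ask('side',['nozzle','dish'])
snap('top','top2.png');ask('top',['swing_pivot','nozzle','dish'])
E
```

```text
time: 1.82
position: [0.428, 0.3935, 0.2419]
tool_rot: [0.593, 3.085, 0.001]
ft_force: [0.7, 0.8, 0.7]
grip_width: 0.516
grip_force: 0.0
time: 2.45
position: [0.5846, 0.2218, 0.2346]
tool_rot: [0.6, 3.083, -0.001]
ft_force: [0.2, 0.0, -0.0]
grip_width: 0.016
grip_force: 0.0
time: 2.82
position: [0.5817, 0.2273, 0.2347]
tool_rot: [-0.587, -3.086, -0.002]
ft_force: [0.5, 0.5, -0.0]
grip_width: 0.003
grip_force: 0.0
t 2.825 pos [0.5817 0.2273 0.2347] a 158.4 F [ 0.5  0.5 -0. ]
[-2.6 -1.9  0.7] turn 0
[-2.7 -1.9 78.7] turn 0
side mark_of nozzle [0.5203 0.2231 0.1053] 0.91
side mark_of dish [ 0.4878  0.1531 -0.0019] 0.76
top mark_of swing_pivot [0.6374 0.1098 0.1524] 0.84
top mark_of nozzle [0.5225 0.2204 0.1043] 0.87
top mark_of nozzle [ 0.7165 -0.1648  0.0016] 0.32
top mark_of dish [ 0.4889  0.151  -0.0018] 0.78
```

```bash
python3 -m crank '[{"tx":0,"ty":0,"tz":40,"turn":0},{"tx":0,"ty":0,"tz":70,"turn":0},{"tx":0,"ty":0,"tz":78,"turn":0},{"tx":0,"ty":0,"tz":78,"turn":0},{"tx":0,"ty":0,"tz":78,"turn":0}]'
python3 - <<'E'
from h import *
snap('wrist','wrist3.png'); snap('top','top3.png')
sp=np.array([.634,.111])
go([(*(sp+.112*u(th)+.021*u(th-90)),.137,None) for th in (135,140,145,150,155,160,165)])
E
```

```text
time: 3.85
position: [0.584, 0.2253, 0.1583]
tool_rot: [0.593, 3.083, 0.003]
ft_force: [0.0, 0.6, 0.4]
grip_width: 0.005
grip_force: 0.0
t 3.95 pos [0.5838 0.2252 0.1581] a 158.2 F [ 0.2  0.3 -0.7]
[  5.7 -24.    2.1] turn 0
[ 10.8 -32.5   2.1] turn 0
[ 15.2 -41.4   2. ] turn 0
[ 18.9 -50.7   2. ] turn 0
[ 21.7 -60.2   2. ] turn 0
[ 23.6 -69.9   2. ] turn 0
[ 24.7 -79.8   1.9] turn 0
```

View pics/wrist3.png

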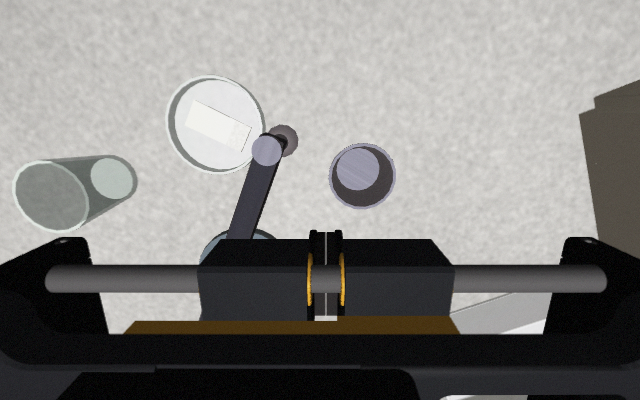

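The wrist view shows the closed fingertips at (326,235) on the pot side of the bar. The bar runs from about (240,235) to the nozzle at (275,145). The dish is up-left at (215,123), so I push toward tool -y.

```bash
python3 -m crank '[{"tx":3,"ty":-8,"tz":2,"turn":0},{"tx":4,"ty":-16,"tz":2,"turn":0},{"tx":6,"ty":-24,"tz":2,"turn":0},{"tx":8,"ty":-28,"tz":2,"turn":0},{"tx":11,"ty":-33,"tz":2,"turn":0}]'
python3 -m crank '[{"tx":2,"ty":-4,"tz":0,"turn":0},{"tx":4,"ty":-8,"tz":0,"turn":0},{"tx":6,"ty":-13,"tz":0,"turn":0},{"tx":8,"ty":-18,"tz":0,"turn":0},{"tx":8,"ty":-18,"tz":0,"turn":0}]'
python3 - <<'E'
from h import *
sp=np.array([.634,.111])
go([(*(sp+.112*u(th)+.021*u(th-90)),.137,None) for th in (150,155,160,165)])
snap('side','s4.png');ask('side',['nozzle','dish']);snap('top','t4.png');ask('top',['nozzle','dish'])
snap('wrist','w4.png')
E
```

```text
time: 4.58
position: [0.5612, 0.1984, 0.1551]
tool_rot: [0.593, 3.083, 0.002]
ft_force: [2.5, 0.5, 1.3]
grip_width: 0.006
grip_force: 1.1
time: 5.2
position: [0.5456, 0.1841, 0.1544]
tool_rot: [-0.593, -3.084, 0.001]
ft_force: [0.1, 0.2, 0.8]
grip_width: 0.005
grip_force: 0.2
t 5.2 pos [0.5456 0.1841 0.1544] a 158.2 F [0.1 0.2 0.8]
[-1.3  1.7 -1.6] turn 0
[ 1.5 -7.8 -1.6] turn 0
[  3.4 -17.6  -1.6] turn 0
[  4.5 -27.5  -1.6] turn 0
side mark_of nozzle [0.4976 0.195  0.1066] 0.82
side mark_of dish [ 0.487   0.153  -0.0009] 0.83
top mark_of dish [0.4885 0.1534 0.0007] 0.81
top mark_of dish [ 0.7193 -0.1635  0.0029] 0.43
top mark_of dish [0.6354 0.1094 0.1487] 0.28
```

View pics/w4.png

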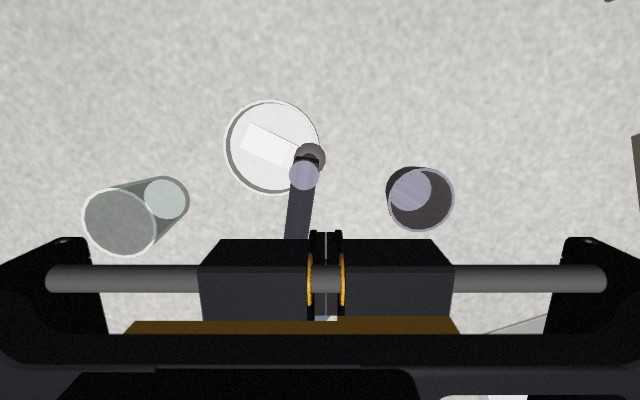

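The arm moved with the finger: the nozzle is now at (310,158) in the wrist view, the dish centre at (272,147), and about 16° remains.

```bash
python3 -m crank '[{"tx":2,"ty":-6,"tz":0,"turn":0},{"tx":3,"ty":-13,"tz":0,"turn":0},{"tx":4,"ty":-20,"tz":0,"turn":0},{"tx":4,"ty":-27,"tz":0,"turn":0},{"tx":4,"ty":-27,"tz":0,"turn":0}]'
python3 - <<'E'
from h import *
go([])
for i in range(3): snap('side','s5.png');ask('side',['nozzle','dish'])
snap('top','t5.png');ask('top',['nozzle','dish'])
snap('wrist','w5.png');ask('wrist',['nozzle','dish'])
E
```

```text
time: 6.18
position: [0.5322, 0.16, 0.1547]
tool_rot: [-0.594, -3.084, 0.001]
ft_force: [0.1, 1.1, 0.8]
grip_width: 0.005
grip_force: 0.1
t 6.175 pos [0.5322 0.16   0.1547] a 158.2 F [0.1 1.1 0.8]
side mark_of nozzle [0.4829 0.1606 0.1075] 0.66
side mark_of dish [ 0.4881  0.1502 -0.0039] 0.98
side mark_of nozzle [0.4834 0.1577 0.1077] 0.75
side mark_of dish [ 0.5679 -0.2594  0.1163] 0.66
side mark_of dish [ 0.4866  0.1525 -0.0045] 0.62
side mark_of dish [ 7.220e-01 -1.612e-01  4.000e-04] 0.24
side mark_of nozzle [0.4808 0.16   0.1067] 0.69
side mark_of nozzle [0.6362 0.1091 0.1492] 0.36
side mark_of dish [4.895e-01 1.501e-01 3.000e-04] 0.85
top mark_of nozzle [ 0.3553 -0.1647  0.001 ] 0.51
top mark_of dish [ 0.4899  0.1531 -0.0005] 0.78
wrist mark_of nozzle [0.4855 0.161  0.1061] 0.58
wrist mark_of dish [ 0.4882  0.1519 -0.0016] 0.59
```

View pics/w5.png

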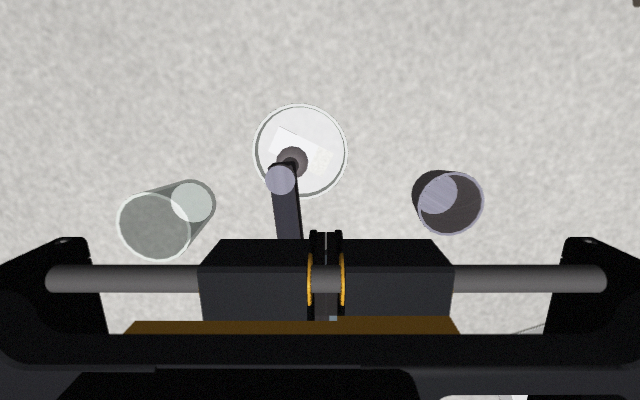

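The nozzle is over the dish, slightly short. About 9 mm remains at the nozzle, which is about 6 mm at the finger.

```bash
python3 -m crank '[{"tx":0,"ty":-3,"tz":0,"turn":0},{"tx":0,"ty":-6,"tz":0,"turn":0},{"tx":0,"ty":-6,"tz":0,"turn":0},{"tx":0,"ty":-6,"tz":0,"turn":0}]'
python3 -m crank '[{"tx":0,"ty":10,"tz":0,"turn":0},{"tx":0,"ty":25,"tz":0,"turn":0},{"tx":0,"ty":25,"tz":-40,"turn":0},{"tx":0,"ty":25,"tz":-85,"turn":0},{"tx":0,"ty":25,"tz":-85,"turn":0}]'
python3 - <<'E'
from h import *
for i in range(3): snap('side','s6.png');ask('side',['nozzle','dish'])
snap('wrist','w6.png');ask('wrist',['nozzle','dish'])
for i in range(3): snap('side','s6.png');ask('side',['lever_pivot','lever_end'])
for i in range(3): snap('top','t6.png');ask('top',['lever_pivot','lever_end'])
lp=np.array([.556,-.337])
p=lp+.062*u(84)+.045*u(-6)
go([(*p,.215,None),(*p,.101,None)])
E
```

```text
time: 7.42
position: [0.5305, 0.1555, 0.1546]
tool_rot: [0.593, 3.085, 0.0]
ft_force: [1.2, 1.4, -0.7]
grip_width: 0.002
grip_force: 0.8
time: 8.05
position: [0.5421, 0.1804, 0.2437]
tool_rot: [0.59, 3.079, 0.007]
ft_force: [-0.7, -0.3, -0.5]
grip_width: 0.011
grip_force: 0.0
side mark_of nozzle [0.4778 0.1533 0.106 ] 0.97
side mark_of dish [ 0.4881  0.1522 -0.0038] 0.7
side mark_of dish [0.479  0.1533 0.1065] 0.57
side mark_of nozzle [0.4799 0.1508 0.1078] 0.94
side mark_of dish [ 0.4892  0.1519 -0.0025] 0.76
side mark_of nozzle [0.4801 0.1506 0.1054] 0.7
side mark_of nozzle [ 0.5653 -0.258   0.1134] 0.54
side mark_of nozzle [ 0.557  -0.3392  0.1133] 0.35
side mark_of dish [ 0.4866  0.1493 -0.0044] 0.79
side mark_of dish [ 0.5559 -0.3361  0.114 ] 0.29
wrist mark_of nozzle [0.4787 0.1525 0.1049] 0.57
wrist mark_of dish [ 0.4893  0.15   -0.0018] 0.65
side mark_of lever_pivot [ 0.5483 -0.1747  0.116 ] 0.98
side mark_of lever_pivot [ 0.5557 -0.3368  0.1157] 0.84
side mark_of lever_end [ 0.5564 -0.0981  0.1129] 0.76
side mark_of lever_end [ 0.5636 -0.2598  0.1177] 0.74
side mark_of lever
[... 655 characters left out ...]
vot [0.4804 0.1484 0.1033] 0.47
top mark_of lever_end [ 0.5567 -0.0977  0.1158] 0.63
top mark_of lever_end [ 0.5633 -0.2575  0.1175] 0.55
top mark_of lever_pivot [ 0.5498 -0.1816  0.1166] 0.8
top mark_of lever_pivot [ 0.5556 -0.3401  0.1154] 0.65
top mark_of lever_end [ 0.5581 -0.0982  0.1145] 0.69
top mark_of lever_pivot [ 0.5478 -0.1788  0.1167] 0.97
top mark_of lever_pivot [ 3.545e-01 -1.648e-01 -1.000e-04] 0.68
top mark_of lever_pivot [ 0.5587 -0.338   0.1135] 0.65
top mark_of lever_end [ 0.5647 -0.26    0.1175] 0.82
top mark_of lever_end [ 0.5587 -0.098   0.1134] 0.75
t 9.55 pos [0.5397 0.1787 0.2396] a 158.2 F [-0.1  0.3 -1. ]
[-232.7 -401.     5.6] turn 0
[-232.7 -401.   119.6] turn 0
```

View pics/w6.png

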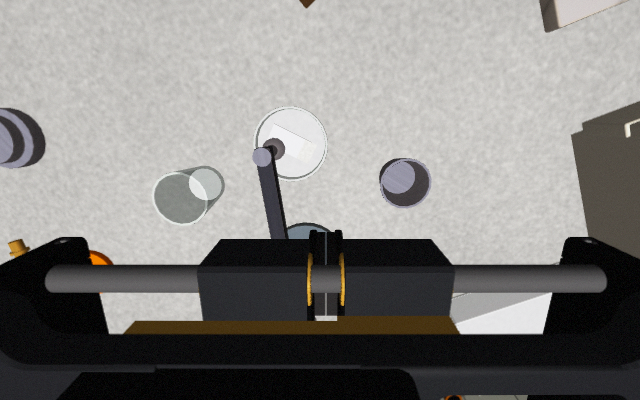

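The nozzle is at about (.479,.152) and the dish at (.4885,.151), about 9.5 mm off and all radial, so the arm is set. The wrist view confirms it, with the nozzle at (273,150) inside the dish. Now the grey turret's lever: its direction is 84° and I push from the +x side.

```bash
python3 -m crank '[{"tx":-25,"ty":-44,"tz":0,"turn":0},{"tx":-50,"ty":-88,"tz":0,"turn":0},{"tx":-75,"ty":-132,"tz":0,"turn":0},{"tx":-100,"ty":-176,"tz":0,"turn":0},{"tx":-125,"ty":-220,"tz":0,"turn":0}]'
python3 -m crank '[{"tx":-25,"ty":-44,"tz":0,"turn":0},{"tx":-50,"ty":-88,"tz":0,"turn":0},{"tx":-75,"ty":-132,"tz":2,"turn":0},{"tx":-100,"ty":-170,"tz":4,"turn":0},{"tx":-108,"ty":-181,"tz":6,"turn":0}]'
python3 -m crank '[{"tx":0,"ty":0,"tz":0,"turn":0},{"tx":0,"ty":0,"tz":0,"turn":0}]'
python3 - <<'E'
from h import *
lp=np.array([.5563,-.3373])
p=lp+.060*u(84)+.045*u(-6)
go([(*p,.215,None),(*p,.101,None)])
snap('wrist','w7.png')
E
```

```text
time: 10.18
position: [0.5744, -0.0735, 0.2398]
tool_rot: [0.592, 3.085, 0.001]
ft_force: [0.5, 0.4, -0.3]
grip_width: 0.008
grip_force: 0.0
time: 10.8
position: [0.6065, -0.2842, 0.2333]
tool_rot: [-0.6, -3.083, 0.003]
ft_force: [1.0, -0.1, 0.0]
grip_width: 0.002
grip_force: 0.0
time: 11.05
position: [0.608, -0.2778, 0.2335]
tool_rot: [-0.589, -3.086, -0.003]
ft_force: [-0.4, 0.0, 0.8]
grip_width: 0.007
grip_force: 0.0
t 11.05 pos [ 0.608  -0.2778  0.2335] a 158.4 F [-0.4  0.   0.8]
[-1.  -4.5 -0.5] turn 0
[ -1.1  -4.6 113.5] turn 0
```

View pics/w7.png

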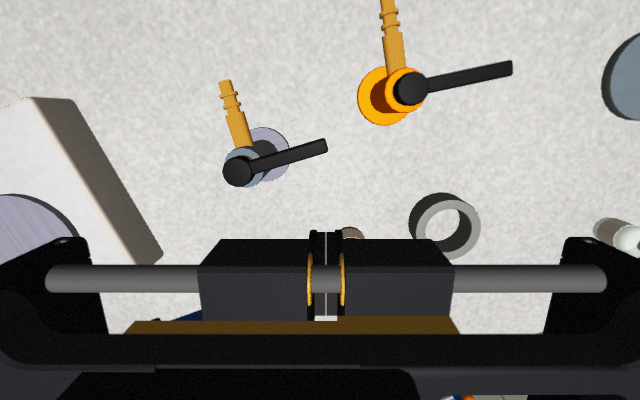

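The wrist view shows the grey turret's lever from (238,170) to (325,145), with its nose up to (225,85). The orange turret stands apart at (400,90). The fingers are on the lever's +x side, so I descend.

```bash
python3 -m crank '[{"tx":0,"ty":-4,"tz":40,"turn":0},{"tx":0,"ty":-4,"tz":80,"turn":0},{"tx":0,"ty":-4,"tz":105,"turn":0},{"tx":0,"ty":-4,"tz":114,"turn":0},{"tx":0,"ty":-4,"tz":114,"turn":0}]'
python3 -m crank '[{"tx":0,"ty":0,"tz":0,"turn":0}]'
python3 - <<'E'
from h import *
lp=np.array([.5563,-.3373])
go([(*(lp+.058*u(th)+.018*u(th-90)),.101,None) for th in range(84,180,10)])
E
```

```text
time: 11.72
position: [0.6063, -0.2828, 0.1198]
tool_rot: [0.591, 3.085, 0.001]
ft_force: [-0.1, 0.5, 0.2]
grip_width: 0.008
grip_force: 0.0
time: 11.85
position: [0.607, -0.284, 0.1212]
tool_rot: [0.592, 3.083, -0.0]
ft_force: [-0.6, -0.5, 0.4]
grip_width: 0.005
grip_force: 0.0
t 11.85 pos [ 0.607  -0.284   0.1212] a 158.3 F [-0.6 -0.5  0.4]
[25.7 -7.6  1.2] turn 0
[36.3 -8.2  1.1] turn 0
[ 46.6 -10.7   1.1] turn 0
[ 56.3 -14.9   1.1] turn 0
[ 65.1 -20.8   1.1] turn 0
[ 72.8 -28.    1. ] turn 0
[ 79.1 -36.6   1. ] turn 0
[ 83.8 -46.    1. ] turn 0
[ 86.8 -56.2   1. ] turn 0
[ 88.  -66.7   1. ] turn 0
```

```bash
python3 -m crank '[{"tx":8,"ty":-3,"tz":0,"turn":0},{"tx":16,"ty":-6,"tz":0,"turn":0},{"tx":23,"ty":-8,"tz":0,"turn":0},{"tx":30,"ty":-8,"tz":0,"turn":0},{"tx":36,"ty":-8,"tz":0,"turn":0}]'
python3 -m crank '[{"tx":5,"ty":-1,"tz":0,"turn":0},{"tx":11,"ty":-3,"tz":0,"turn":0},{"tx":16,"ty":-5,"tz":0,"turn":0},{"tx":20,"ty":-7,"tz":0,"turn":0},{"tx":20,"ty":-7,"tz":0,"turn":0}]'
python3 - <<'E'
from h import *
lp=np.array([.5563,-.3373])
go([(*(lp+.058*u(th)+.018*u(th-90)),.101,None) for th in range(114,180,10)])
snap('side','s8.png');ask('side',['lever_end','nozzle'])
snap('top','t8.png');ask('top',['lever_end'])
E
```

```text
time: 12.48
position: [0.57, -0.2782, 0.1201]
tool_rot: [0.593, 3.083, -0.001]
ft_force: [3.4, -2.6, 0.8]
grip_width: 0.009
grip_force: 1.1
time: 13.1
position: [0.5476, -0.2769, 0.1194]
tool_rot: [-0.593, -3.084, -0.001]
ft_force: [0.8, -0.5, -0.6]
grip_width: 0.01
grip_force: 0.2
t 13.1 pos [ 0.5476 -0.2769  0.1194] a 158.2 F [ 0.8 -0.5 -0.6]
[-1.5  0.5 -0.6] turn 0
[ 7.4 -5.4 -0.6] turn 0
[ 15.  -12.7  -0.6] turn 0
[ 21.3 -21.2  -0.6] turn 0
[ 26.1 -30.7  -0.6] turn 0
[ 29.  -40.8  -0.6] turn 0
[ 30.2 -51.3  -0.6] turn 0
side mark_of lever_end [ 0.5573 -0.0954  0.1115] 0.55
side mark_of nozzle [0.4814 0.1515 0.1081] 0.69
top mark_of lever_end [ 0.56   -0.0979  0.1155] 0.82
```

```bash
python3 -m crank '[{"tx":5,"ty":-3,"tz":0,"turn":0},{"tx":9,"ty":-7,"tz":0,"turn":0},{"tx":14,"ty":-11,"tz":0,"turn":0},{"tx":18,"ty":-16,"tz":0,"turn":0},{"tx":21,"ty":-21,"tz":0,"turn":0}]'
python3 -m crank '[{"tx":2,"ty":-5,"tz":0,"turn":0},{"tx":5,"ty":-10,"tz":0,"turn":0},{"tx":6,"ty":-14,"tz":0,"turn":0},{"tx":6,"ty":-14,"tz":0,"turn":0}]'
python3 - <<'E'
from h import *
lp=np.array([.5563,-.3373])
go([(*(lp+.058*u(th)+.018*u(th-90)),.101,None) for th in range(154,185,5)])
for i in range(2):snap('side','s9.png');ask('side',['lever_end'])
snap('wrist','w9.png');ask('wrist',['lever_end','lever_pivot'])
E
```

```text
time: 13.98
position: [0.5208, -0.2888, 0.1197]
tool_rot: [0.593, 3.085, 0.001]
ft_force: [2.5, 0.5, 0.1]
grip_width: 0.007
grip_force: 1.0
time: 14.48
position: [0.5096, -0.3001, 0.1194]
tool_rot: [-0.594, -3.084, 0.001]
ft_force: [0.1, 0.2, 1.4]
grip_width: 0.007
grip_force: 0.1
t 14.475 pos [ 0.5096 -0.3001  0.1194] a 158.2 F [0.1 0.2 1.4]
[-0.7  5.  -0.6] turn 0
[ 1.  -0.  -0.6] turn 0
[ 2.3 -5.2 -0.6] turn 0
[  3.1 -10.4  -0.6] turn 0
[  3.5 -15.7  -0.6] turn 0
[  3.4 -21.   -0.6] turn 0
[  2.8 -26.2  -0.6] turn 0
wrist mark_of lever_end [ 0.482  -0.3011  0.1133] 0.88
wrist mark_of lever_pivot [ 0.5403 -0.1767  0.1117] 0.66
```

View pics/w9.png

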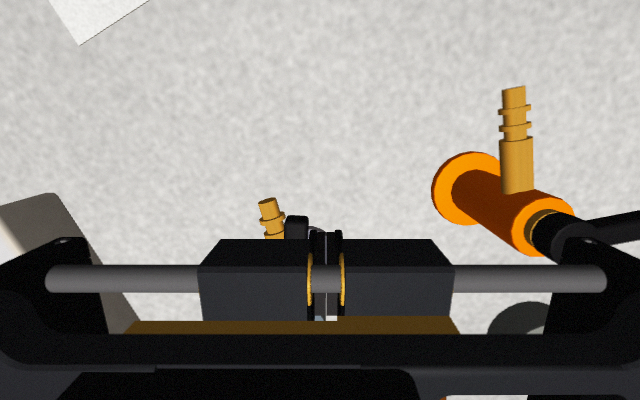

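The lever end at (297,225) is closing on the nose at (270,215). Its angle is now about 154°, so I finish gently and watch the force.

```bash
python3 -m crank '[{"tx":1,"ty":-3,"tz":0,"turn":0},{"tx":1,"ty":-6,"tz":0,"turn":0},{"tx":2,"ty":-8,"tz":0,"turn":0},{"tx":2,"ty":-8,"tz":0,"turn":0}]'
python3 -m crank '[{"tx":0,"ty":-2,"tz":0,"turn":0},{"tx":0,"ty":-4,"tz":0,"turn":0},{"tx":0,"ty":-4,"tz":0,"turn":0}]'
python3 - <<'E'
from h import *
go([])
snap('wrist','w10.png');ask('wrist',['lever_end'])
E
```

```text
time: 15.32
position: [0.5058, -0.3062, 0.1197]
tool_rot: [0.593, 3.085, 0.0]
ft_force: [1.4, 1.5, -0.3]
grip_width: 0.009
grip_force: 0.9
time: 15.7
position: [0.504, -0.3102, 0.1196]
tool_rot: [0.594, 3.085, -0.0]
ft_force: [2.1, 1.9, -0.3]
grip_width: 0.006
grip_force: 0.9
t 15.7 pos [ 0.504  -0.3102  0.1196] a 158.2 F [ 2.1  1.9 -0.3]
wrist mark_of lever_end [ 0.4768 -0.3198  0.1136] 0.65
wrist mark_of lever_end [ 0.7168 -0.1648  0.0016] 0.37
```

```bash
python3 -m crank '[{"tx":0,"ty":-1,"tz":0,"turn":0},{"tx":0,"ty":-3,"tz":0,"turn":0},{"tx":0,"ty":-3,"tz":0,"turn":0},{"tx":0,"ty":-3,"tz":0,"turn":0}]'
python3 -m crank '[{"tx":0,"ty":-1,"tz":0,"turn":0},{"tx":0,"ty":-2,"tz":0,"turn":0},{"tx":0,"ty":-2,"tz":0,"turn":0}]'
python3 - <<'E'
from h import *
go([])
snap('wrist','w11.png');ask('wrist',['lever_end'])
E
```

```text
time: 16.3
position: [0.5028, -0.3129, 0.1196]
tool_rot: [-0.593, -3.085, 0.0]
ft_force: [2.0, 1.3, 0.6]
grip_width: 0.005
grip_force: 0.9
time: 16.68
position: [0.5025, -0.3138, 0.1195]
tool_rot: [0.592, 3.085, 0.002]
ft_force: [1.8, 4.2, 1.1]
grip_width: 0.006
grip_force: 2.3
t 16.675 pos [ 0.5025 -0.3138  0.1195] a 158.3 F [1.8 4.2 1.1]
wrist mark_of lever_end [ 0.4757 -0.3256  0.1114] 0.65
```

```bash
python3 -m crank '[{"tx":0,"ty":-1,"tz":0,"turn":0},{"tx":0,"ty":-2,"tz":0,"turn":0},{"tx":0,"ty":-2,"tz":0,"turn":0}]'
python3 - <<'E'
from h import *
go([]); snap('wrist','w12.png');ask('wrist',['lever_end'])
E
```

```text
time: 17.15
position: [0.5025, -0.314, 0.1195]
tool_rot: [0.59, 3.085, 0.005]
ft_force: [2.5, 8.3, 0.1]
grip_width: 0.012
grip_force: 3.9
t 17.15 pos [ 0.5025 -0.314   0.1195] a 158.3 F [2.5 8.3 0.1]
wrist mark_of lever_end [ 0.4769 -0.3259  0.1132] 0.9
```

The finger has stalled and the force is rising (4 → 8 N), so the lever is on its stop. I back off, rise and check.

```bash
python3 -m crank '[{"tx":0,"ty":10,"tz":0,"turn":0},{"tx":0,"ty":30,"tz":0,"turn":0},{"tx":0,"ty":30,"tz":-40,"turn":0},{"tx":0,"ty":30,"tz":-90,"turn":0},{"tx":0,"ty":60,"tz":-120,"turn":0}]'
python3 -m crank '[{"tx":0,"ty":50,"tz":0,"turn":0},{"tx":0,"ty":50,"tz":0,"turn":0},{"tx":0,"ty":50,"tz":0,"turn":0}]'
python3 - <<'E'
from h import *
go([])
for i in range(2):
  for c in('side','top'): snap(c,c+'13.png');ask(c,['lever_end','lever_pivot','nozzle','dish'])
a,b=[cv2.imread('pics/'+f)for f in('side13.png','top13.png')]
cv2.imwrite('pics/f.png',np.hstack([cv2.resize(a[120:380,250:450],(400,520)),cv2.resize(b[130:330,160:460],(400,520))]))
E
```

```text
time: 17.88
position: [0.5221, -0.2655, 0.2422]
tool_rot: [0.604, 3.081, -0.007]
ft_force: [0.9, 0.5, -0.7]
grip_width: 0.007
grip_force: 0.0
time: 18.25
position: [0.5413, -0.2157, 0.2392]
tool_rot: [-0.594, -3.084, 0.003]
ft_force: [-0.0, 0.3, -0.7]
grip_width: -0.001
grip_force: 0.0
t 18.25 pos [ 0.5413 -0.2157  0.2392] a 158.2 F [-0.   0.3 -0.7]
side mark_of lever_end [ 0.4804 -0.3273  0.1166] 0.98
side mark_of lever_end [ 0.5576 -0.098   0.1143] 0.61
side mark_of lever_pivot [ 0.557  -0.3366  0.114 ] 0.83
side mark_of lever_pivot [ 0.5508 -0.1752  0.1148] 0.78
side mark_of nozzle [0.4807 0.1501 0.1051] 0.64
side mark_of dish [0.4858 0.1533 0.0006] 0.64
top mark_of lever_end [ 0.5592 -0.0989  0.1136] 0.8
top mark_of lever_pivot [ 0.55   -0.1809  0.1157] 0.71
top mark_of lever_pivot [0.5808 0.2631 0.0023] 0.6
top mark_of nozzle [0.4811 0.1493 0.1048] 0.91
top mark_of dish [ 4.912e-01  1.531e-01 -2.000e-04] 0.82
side mark_of lever_end [ 0.5607 -0.0983  0.1114] 0.65
side mark_of lever_end [ 0.4791 -0.3251  0.1161] 0.59
side mark_of lever_pivot [ 0.5571 -0.3371  0.1149] 0.83
side mark_of lever_pivot [ 0.547  -0.1735  0.1152] 0.82
side mark_of nozzle [0.4809 0.1504 0.1063] 0.63
side mark_of dish [ 0.4865  0.1516 -0.0026] 0.89
side mark_of dish [0.4793 0.1518 0.1068] 0.25
top mark_of lever_end [ 0.559  -0.0969  0.1151] 0.8
top mark_of lever_pivot [ 0.5466 -0.1805  0.1176] 0.56
top mark_of nozzle [0.4828 0.1512 0.1027] 0.62
top mark_of dish [0.4876 0.1518 0.0021] 0.7
```

View pics/f.png

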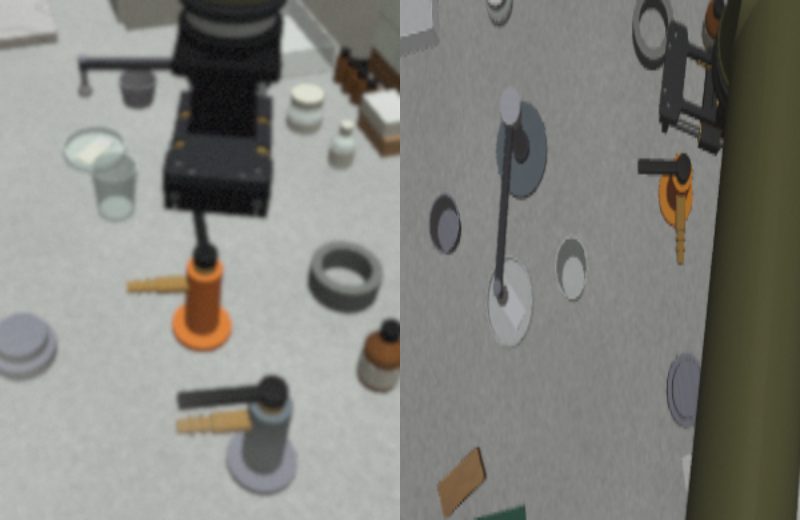

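The lever lies in line above the nose in the left half (180–285, 390). In the right half the nozzle is over the dish at (500,290). Nothing else has moved, and the robot is clear.

```bash
python3 -c "
from bench import ctrl
print(ctrl.close_job())"
```

```text
the job is handed in; nothing more can be done
None
```

I handed the job in at about 18 s of the 54 s limit: the nozzle measured about 8 mm from over the dish's centre (limit 18 mm), the gas lever was pushed until it stalled, in line above the outlet, I saw nothing else moved in the last pictures, and the hand-in reported no verdict.

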